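Hang the rinsed bottle on its draining peg

ROBOT

A 6-joint arm with a two-finger parallel gripper is mounted at the origin on the work surface. World frame = base frame: x ahead of the robot, y to its left, z up, the work surface at z = 0. Lengths are in m, angles in degrees, forces in N, time in s.
With the tool pointing down it reaches from about 0.325 to 0.775 m from the base axis. Payload 5.5 kg.
Tool frame: the origin (TCP) lies at the centre of the arm's flange, where the gripper is bolted on; the fingertips stand 182 mm ahead of it and the grasp point (between the pads) lies 163 mm ahead of it; z points along the fingers, y is the direction in which the jaws open and shut (so a half turn about z gives the same grasp; the last joint's range is limited). The gripper opens to 88 mm and grips with 3 to 60 N. Pads are 20 mm wide; open, the fingers measure 115 mm over their backs; the gripper's body (75 mm by 178 mm) begins 61 mm behind the grasp point.
Start: joints at [69.689, 5.22, 70.514, -0, 104.267, -3.249], TCP at [0.176, 0.574, 0.405] pointing down, gripper open.
Joint ranges: [-164.24, 164.24], [-49.07, 125.15], [9.68, 141.18], [-86.29, 266.29], [3.28, 154.24], [-151.56, 151.56]. Speed limits (degrees/s): [147.25, 147.25, 172.46, 180, 180, 180].

INTERFACE

Orientations are given as [roll, pitch, yaw] about the fixed x, y, z axes, in that order (R = Rz(yaw) Ry(pitch) Rx(roll)).
In Python, from station import r gives the robot as it stands. The module is installed in compiled form; this text tells all that it offers. Calls block until the motion is done:
- r.reach(position, orientation): joint-space move of the TCP to a pose.
- r.servo_line(position, rotation=None, speed=0.15): straight line of the TCP; rotation=None keeps the orientation; speed is the mean speed in m/s.
- r.move_joints(angles): joint-space move.
- r.let_go() and r.grab(squeeze=None): open the fingers fully, or close them until they stop; squeeze is the grip in N (None keeps the last).
- r.wait(seconds).
- r.inverse_kinematics(position, orientation): joint angles nearest the present ones, or None.
- r.sense(): the state.
- r.snapshot(name): name is "side" or "top" or "wrist"; returns a dict with "frame" (480x640x3 uint8, red, green, blue), "fx", "fy", "cx", "cy" (pixels), "dist_coeffs" ([k1, k2, p1, p2, k3] as OpenCV has them; the pictures are not rectified), "R" (3x3) and "t" (3): a world point X has camera coordinates R X + t. Camera axes: x right, y down, z forward; pixel columns grow to the right and rows downward; lengths in m; the calibration is good to about 2 mm. A picture is of the moment at which its call begins. There is no depth.
A pose or a line that the arm cannot do raises r.IKError and nothing moves.
- r.hand_in(): hands the job in, once; it reports no verdict.
The state is a dict: "clock": time; "joints": joint angles; "joint_vel": joint speeds; "joint_torque": joint torques, N m; "tcp_pos": TCP position; "orientation": TCP orientation; "contact_force": force on the tool from outside, world axes, zero at the start; "torque": the same for the moment, N m; "opening": finger opening in m.
Only numpy, scipy, OpenCV 4.12 (cv2) and the standard library are available. Lean on these libraries where they do the work, as an engineer would, in place of code of your own. Each camera call takes 0.05 s, during which the arm holds its last target. There are 200 camera calls.

TASK

The square metal bottle with the narrow neck has been rinsed and lies on the bar counter. Turn it neck-down and slide its neck over the slim bottle peg (not the fat mug post) until its mouth is fully home against the peg's collar, then let go so that it stays hanging there to drain.

Things in the scene. Friction and masses are not known exactly. Their poses are not given: they have to be found in the camera images.
- bottle_body (a point): Grasp point: middle of the square body (60 x 60 x 112 mm) of the plain aluminium bottle, the only vessel lying on its side, neck roughly towards the robot; 200 mm long, about 0.26 kg. The point is on the long axis, 52 mm from the flat base, 148 mm from the mouth, 30 mm above the counter as it lies. x: from mouth to base; z: up as it lies; y: across the body.
- bottle_mouth (a point): Centre of the bottle's open mouth, on the long axis at the rim of the round neck, 148 mm from bottle_body; same axes as bottle_body. The neck is 42 mm across; its straight bore is 35 mm wide and 100 mm deep. A short round shoulder joins neck and body.
- peg_seat (a point): Foot of the slim bottle peg, on its axis at the face of its 56 mm collar disc, 65 mm above the counter: the mouth's centre comes here when home. z: up along the peg, leaning 45 degrees, roughly away from the robot; y: level. Steel, 23 mm thick, 100 mm long from here, fixed on a dark plate 120 x 110 mm, to the left or right; the like stand on the other side has a fat post.
- peg_tip (a point): Tip of the slim bottle peg, 100 mm up its axis from peg_seat; same axes as peg_seat. The last 22 mm taper to a 10 mm tip. The mug post on the other stand is 50 mm thick and only 66 mm long.

How it is judged:
By the outcome, as a careful person would: the job done as asked, in the order asked, and still so for the second after the job is handed in, with the robot touching nothing.
It also fails if it takes over 43 s, if anything falls off the work surface, if the arm or the gripper's body presses on something with over 40 N, if the wrist force passes 120 N, or if a joint passes its speed limit or range.

## Working session

There is one attempt and no reset: what is moved stays moved. The work goes in short steps, each a Python script; the robot and the scene stay as the last script left them, time stands still between calls to the robot, and variables do not carry over. Pictures are saved under pics/ and viewed, about 8 in all and at most 12, crops included, and the job is handed in when it is done.

```bash
mkdir -p pics; python3 - <<'E'
from station import r
import cv2,numpy as np
for n in ("side","top"):
    s=r.snapshot(n); cv2.imwrite(f"pics/{n}0.png",s["frame"][:,:,::-1])
    print(n,[round(s[k],1) for k in("fx","fy","cx","cy")],s["dist_coeffs"],np.round(-np.array(s["R"]).T@s["t"],3))
print(r.sense())
E
```

```text
side [514.4, 514.4, 313.5, 244.8] [-0.05651046  0.          0.          0.          0.        ] [ 0.374 -0.703  0.828]
top [499.9, 499.9, 317.3, 235.6] [-0.07922738  0.          0.          0.          0.        ] [ 0.425 -0.005  0.894]
{'clock': 0.1, 'joints': array([ 6.96896369e+01,  5.25990215e+00,  7.05750116e+01, -5.36726525e-04,
        1.04267756e+02, -3.24792908e+00]), 'joint_vel': array([-0.08813427, -0.12128926, -0.15466766,  0.08194552,  0.07528061,
        0.09292062]), 'joint_torque': array([ 1.85855781e-03, -4.47856557e+01, -4.07569063e+01,  6.99308747e-02,
        2.84507149e-02, -1.02221941e-04]), 'tcp_pos': array([0.17606243, 0.57364278, 0.40360779]), 'orientation': array([-1.79897466e+02, -5.29734724e-03,  1.62937429e+02]), 'contact_force': array([-0.26511832,  0.22491311, -0.06385121]), 'torque': array([0.00627954, 0.0017947 , 0.00244598]), 'opening': 0.08769140727242557}
```

View pics/top0.png

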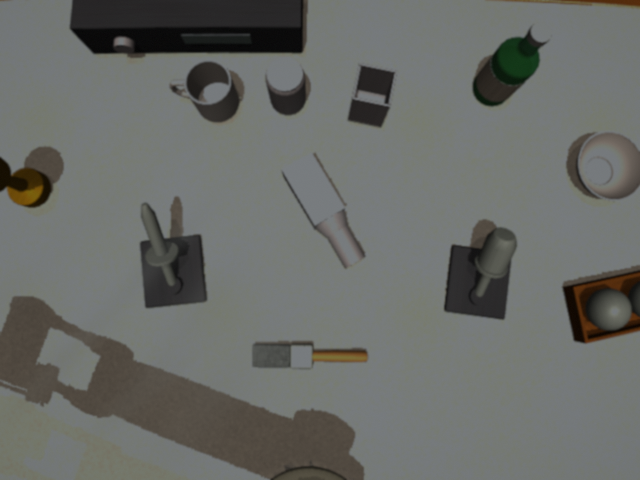

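View pics/side0.png

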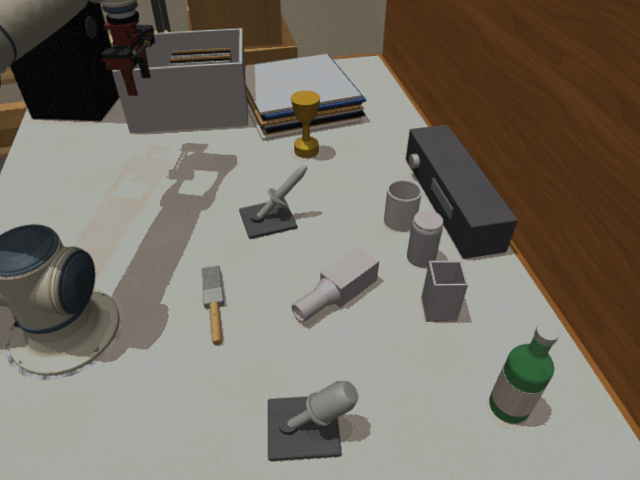

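Top view: the bottle's base is at about (313,172) and its mouth at (350,263). The slim peg is on the left stand, tip (147,207) and collar (162,254). The fat post is on the right. I'll zoom in on both.

```bash
python3 - <<'E'
import cv2,numpy as np
def crop(n,x,y,w,h,s=4):
    im=cv2.imread(f"pics/{n}0.png")[y:y+h,x:x+w]
    im=cv2.resize(im,None,fx=s,fy=s,interpolation=cv2.INTER_CUBIC); im=cv2.convertScaleAbs(im,alpha=1.4)
    for i in range(0,w,10):
        if (x+i)%10==0: cv2.line(im,(i*s,0),(i*s,8 if (x+i)%50 else 20),(0,0,255),1)
    for j in range(0,h,10):
        cv2.line(im,(0,j*s),(8 if (y+j)%50 else 20,j*s),(0,0,255),1)
    return im
cv2.imwrite("pics/A.png",np.hstack([crop("top",270,140,100,140),crop("top",120,190,100,140)]))
cv2.imwrite("pics/B.png",np.hstack([crop("side",290,240,100,90),crop("side",230,160,100,90)]))
E
```

```text
(no output)
```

View pics/A.png

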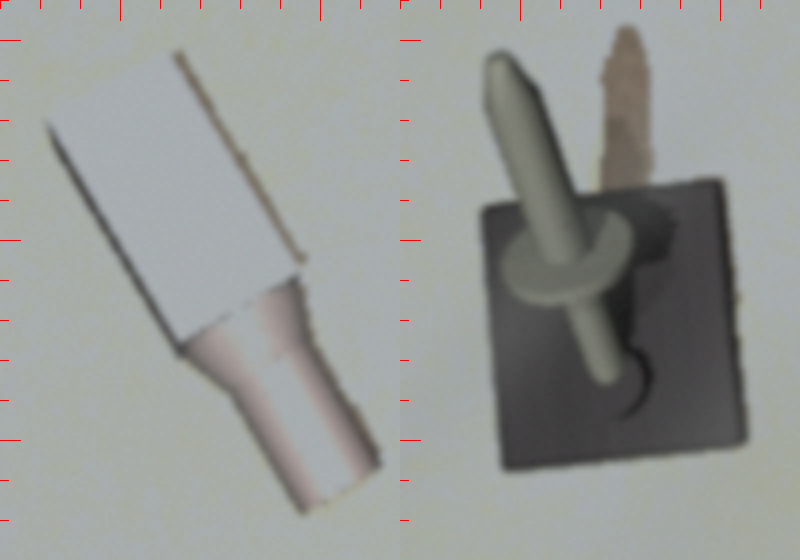

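View pics/B.png

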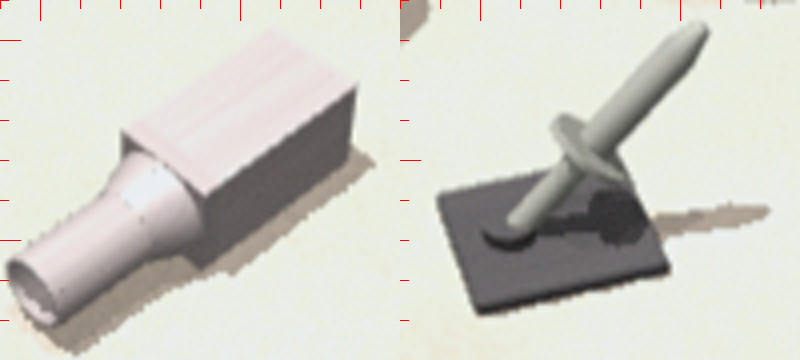

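```bash
cat > h.py <<'E'
from station import r
import cv2,numpy as np
from scipy.optimize import least_squares
from scipy.spatial.transform import Rotation as Ro
def proj(s,P):
    return cv2.projectPoints(np.float64(P),cv2.Rodrigues(np.array(s["R"]))[0],np.float64(s["t"]),
      np.array([[s["fx"],0,s["cx"]],[0,s["fy"],s["cy"]],[0,0,1.]]),np.float64(s["dist_coeffs"]))[0][:,0]
def peg_axis(a): return np.array([np.cos(a),np.sin(a),1])/np.sqrt(2)
def tool(xb,zb,flip):  # bottle axes -> tool rpy, jaws along bottle y
    zt=-zb; yt=np.cross(zb,xb)*(-1 if flip else 1)
    return Ro.from_matrix(np.c_[np.cross(yt,zt),yt,zt])
def rpy(R): return R.as_euler("xyz",degrees=True)
E
python3 - <<'E'
from h import *
T,S=r.snapshot("top"),r.snapshot("side")
def bot(p):
    c=np.array([p[0],p[1],.03]);x=np.array([np.cos(p[2]),np.sin(p[2]),0]);y=np.array([-x[1],x[0],0]);z=np.array([0,0,1.])
    B,F=c+.052*x,c-.060*x; m=c-.148*x
    tops=[B+.03*y+.03*z,B-.03*y+.03*z,F-.03*y+.03*z,F+.03*y+.03*z]
    return tops,m
def fb(p):
    t,m=bot(p)
    return np.r_[proj(T,t+[m])-[[282,170.5],[314.5,152.5],[345,208],[315,227.5],[355.25,262]],
                 proj(S,t+[m])-[[357.5,247.5],[379.25,261.25],[341.75,288.25],[320.5,272.5],[298.25,313.25]]]
s=least_squares(lambda p:fb(p).ravel(),[.5,0,.3],loss="soft_l1")
print("bottle",s.x[:2],np.degrees(s.x[2]));print(np.round(fb(s.x),1)); print("mouth",bot(s.x)[1])
def fp(p):
    c=np.array([p[0],p[1],.065]);a=peg_axis(p[2]);q=[c,c+.1*a]
    return np.r_[proj(T,q)-[[162,254.25],[144.7,205.5]],proj(S,q)-[[278,197.0],[305,167]]]
u=least_squares(lambda p:fp(p).ravel(),[.4,.25,.1])
print("peg",u.x[:2],np.degrees(u.x[2]));print(np.round(fp(u.x),1))
np.save("fit.npy",np.r_[s.x,u.x])
# free 3D check
for i in range(2):
    o=[[[162,254.25],[278,197.0]],[[144.7,205.5],[305,167]]][i]
    v=least_squares(lambda X:np.r_[proj(T,[X])-o[0],proj(S,[X])-o[1]].ravel(),[.4,.25,.1]);print(v.x,v.cost)
# plate azimuth
w=lambda px,z:least_squares(lambda q:(proj(T,[[q[0],q[1],z]])-px).ravel(),[.4,.25]).x
C=[w(np.array(p),.01) for p in [[140.25,242],[200.5,235],[206.75,300.75],[145.75,307.5]]]
print(np.round(C,3),[np.degrees(np.arctan2(*(d[::-1]))) for d in(C[0]-C[3],C[1]-C[2])])
# IK
b,g=s.x,u.x;xb=np.array([np.cos(b[2]),np.sin(b[2]),0]);c=np.array([b[0],b[1],.03])
a=peg_axis(g[2]);zb2=np.array([-np.cos(g[2]),-np.sin(g[2]),1])/2**.5;seat=np.array([g[0],g[1],.065])
for f in(0,1):
    R1=tool(xb,np.array([0,0,1.]),f);R2=tool(a,zb2,f)
    for R,G in((R1,c),(R1,c+[0,0,.15]),(R2,seat+a*.148),(R2,seat+a*.29)):
        print(f,r.inverse_kinematics(G-.163*R.as_matrix()[:,2],rpy(R)))
E
```

```text
bottle [ 0.58972987 -0.00202276] 30.942598221566442
[[-0.3 -0.9]
 [-2.4 -0.3]
 [ 0.7  0.1]
 [ 0.1 -1.5]
 [ 0.5  0.9]
 [ 0.8 -1.1]
 [-0.1 -0.1]
 [-1.   0.7]
 [-0.5  0.1]
 [-0.6  0.5]]
mouth [ 0.46279281 -0.07812126  0.03      ]
peg [0.47353008 0.24772144] 6.849572679012982
[[ 0.2 -0.6]
 [ 0.2 -0.1]
 [-1.  -0.1]
 [-0.1 -0.5]]
[0.47374389 0.24834827 0.06370254] 0.6649733569053669
[0.54397597 0.25724199 0.13344503] 0.003246461634828341
[[0.497 0.305]
 [0.511 0.197]
 [0.395 0.182]
 [0.381 0.291]] [np.float64(7.048021570050153), np.float64(7.065405732337058)]
0 [-3.50163842e+00  7.23277380e+00  9.00049344e+01 -2.54444375e-14
  8.27622918e+01 -1.24444237e+02]
0 [-3.50163842e+00  3.41890218e+00  7.86381417e+01 -2.54444375e-14
  9.79429561e+01 -1.24444237e+02]
0 [ 29.23535727 -22.62693664 112.7275387  -20.87989604  49.07578828
 -59.73239777]
0 [ 24.91814732  -9.22665167  91.54028521 -15.50281467  55.13668035
 -68.0002356 ]
1 [-3.50163842e+00  7.23277380e+00  9.00049344e+01 -2.54444375e-14
  8.27622918e+01  5.55557634e+01]
1 [-3.50163842e+00  3.41890218e+00  7.86381417e+01 -2.54444375e-14
  9.79429561e+01  5.55557634e+01]
1 [ 29.23535727 -22.62693664 112.7275387  -20.87989604  49.07578828
 120.26760223]
1 [ 24.91814732  -9.22665167  91.54028521 -15.50281467  55.13668035
 111.9997644 ]
```

```bash
cat >> h.py <<'E'
b=np.load("fit.npy");g=b[3:].copy();g[2]=np.radians(7.0)
xb=np.array([np.cos(b[2]),np.sin(b[2]),0]);c=np.array([b[0],b[1],.03])
R1=tool(xb,np.array([0,0,1.]),1)
a=peg_axis(g[2]);zb2=np.array([-np.cos(g[2]),-np.sin(g[2]),1])/2**.5;seat=np.array([g[0],g[1],.065])
R2=tool(a,zb2,1)
def tcp(R,G): return G-.163*R.as_matrix()[:,2]
def st(m=""):
    s=r.sense();print(m,round(s["clock"],2),np.round(s["tcp_pos"],4),np.round(s["orientation"],1),np.round(s["contact_force"],1),np.round(s["torque"],2),round(s["opening"],4))
E
python3 - <<'E'
from h import *
r.reach(tcp(R1,c+[0,0,.13]),rpy(R1)); st("above")
r.servo_line(tcp(R1,c+[0,0,.001]),speed=.12); st("down")
r.grab(45); st("grab")
r.servo_line(tcp(R1,c+[0,0,.16]),speed=.15); st("lift")
G=seat+a*(.148+.1+.035)
r.reach(tcp(R2,G),rpy(R2)); r.wait(.2); st("pre"); print(tcp(R2,G))
out=[]
for n in("side","top"):
    s=r.snapshot(n);im=s["frame"][:,:,::-1].copy()
    np.save(f"pics/{n}1.npy",im)
    p=proj(s,[seat,seat+.1*a,seat+.135*a])
    for q in p: cv2.circle(im,tuple(np.int32(np.round(q))),1,(0,0,255),-1)
    m=np.int32(p[1]);x0=max(m[0]-60,0);y0=max(m[1]-80,0)
    out.append(cv2.resize(im[y0:y0+150,x0:x0+120][:150,:120],(400,500),interpolation=cv2.INTER_CUBIC));print(n,x0,y0,p)
cv2.imwrite("pics/pre.png",np.hstack(out))
E
```

```text
above 2.73 [ 0.5897 -0.0011  0.3232] [-180.   -0.   31.] [0.8 0.7 0.5] [-0.07  0.16 -0.02] 0.0874
down 3.95 [ 0.5901 -0.002   0.1951] [ 1.799e+02 -1.000e-01  3.090e+01] [0.2 1.  0.4] [-0.04  0.15  0.04] 0.0877
grab 4.5 [ 0.5898 -0.0019  0.1943] [-180.    -0.    30.9] [-0.7  0.6  2.2] [ 0.17  0.26 -0.02] 0.0601
lift 5.71 [ 0.5896 -0.002   0.3514] [-1.799e+02  1.000e-01  3.090e+01] [-0.4 -0.8 -3.1] [-0.    0.04  0.02] 0.06
pre 7.04 [0.5584 0.2571 0.3799] [180.  -44.9   6.9] [-0.2 -0.7 -3.1] [-0.06  0.73 -0.1 ] 0.0598
[0.55775042 0.25806239 0.38036962]
side 244 86 [[276.9838617  196.85600266]
 [304.87684387 166.44092139]
 [315.00791599 155.40970817]]
top 84 125 [[162.19208966 253.67048544]
 [144.78385625 205.3964938 ]
 [138.09040196 186.62394981]]
```

View pics/pre.png

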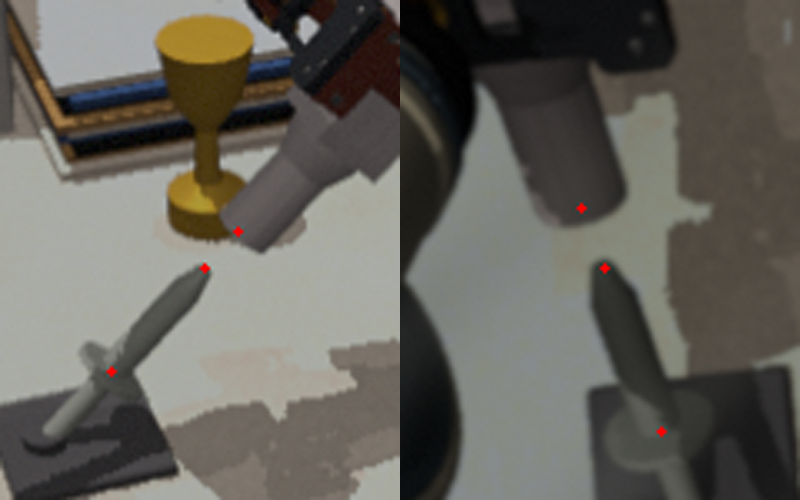

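The mouth is on the peg axis in both views: side crop centre (241,235) against a prediction of (238,232), top (580,208) against (581,208). Next I insert in steps, watching the force.

```bash
python3 - <<'E'
from h import *
f0=r.sense()["contact_force"]
for d in [.09,.06,.04,.02,.01,.006,.003,.001,-.001,-.003,-.005,-.007]:
    r.servo_line(tcp(R2,seat+a*(.148+d)),speed=.1 if d>.015 else .03)
    s=r.sense();f=s["contact_force"]-f0
    along=(s["tcp_pos"]-tcp(R2,seat+a*.148))@a
    print(d,round(along,4),round(s["clock"],2),np.round(f,1),"axial",round(f@a,1),"lat",round(f@R2.as_matrix()[:,1],1),round(f@zb2,1))
    if f@a>10 or np.linalg.norm(f)>30: break
st()
s=r.snapshot("side");im=s["frame"][:,:,::-1];s=r.snapshot("top");it=s["frame"][:,:,::-1]
cv2.imwrite("pics/in.png",np.hstack([cv2.resize(i,(400,500),interpolation=cv2.INTER_CUBIC) for i in(im[106:256,234:354],it[145:295,95:215])]))
E
```

```text
0.09 0.0906 7.74 [-0.4 -0.4 -0.3] axial -0.6 lat 0.3 0.1
0.06 0.0605 8.19 [-0.3 -0.9  0.3] axial -0.1 lat 0.9 0.5
0.04 0.0402 8.54 [-0.6 -0.6  0.2] axial -0.3 lat 0.5 0.6
0.02 0.0202 8.89 [ 0.3 -1.2  0. ] axial 0.1 lat 1.2 -0.1
0.01 0.0099 9.38 [ 0.9 -0.6 -0.2] axial 0.4 lat 0.7 -0.7
0.006 0.0058 9.66 [ 0.1 -0.7 -0.1] axial -0.0 lat 0.7 -0.1
0.003 0.0027 9.91 [ 0.2  0.1 -1. ] axial -0.6 lat -0.0 -0.9
0.001 0.0011 10.16 [ 0.2 -0.1 -0.8] axial -0.5 lat 0.1 -0.7
-0.001 0.0005 10.41 [ 6.5 -0.3  3.2] axial 6.8 lat 1.1 -2.2
-0.003 -0.0001 10.66 [ 9.  -0.2  5.2] axial 10.0 lat 1.3 -2.6
 10.66 [0.4619 0.2463 0.2858] [-179.9  -45.4    7. ] [8.9 0.4 2.5] [-0.05 -1.12  0.  ] 0.0598
```

View pics/in.png

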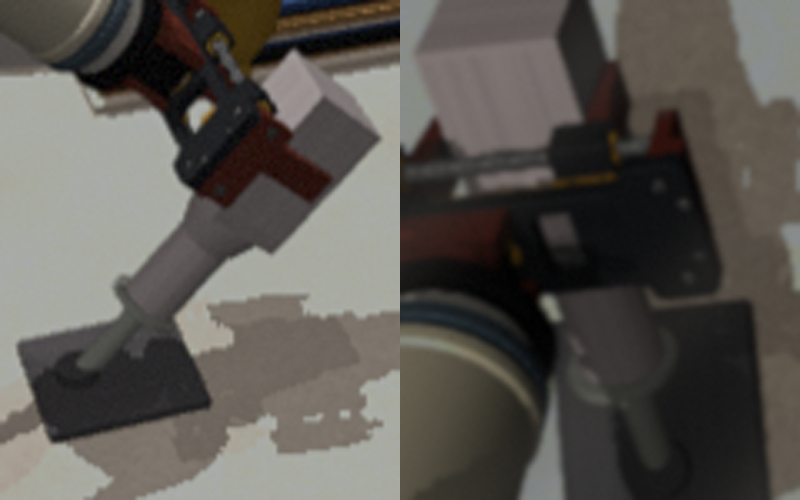

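Home: the mouth sits on the collar (side crop, about (140,300)) and axial force rose exactly at the expected depth. I'll settle the weight onto the peg, release and back off.

```bash
python3 - <<'E'
from h import *
f0=r.sense()["contact_force"]
for k in [.002,.004,.006,.008]:
    r.servo_line(tcp(R2,seat+a*.1465-zb2*k),speed=.02)
    f=r.sense()["contact_force"]-f0; print(k,np.round(f,1),"z",round(f@zb2,1),"ax",round(f@a,1))
    if f@zb2>3: break
r.let_go(); st("open")
p=r.sense()["tcp_pos"]; r.servo_line(p-.15*R2.as_matrix()[:,2],speed=.15); st("back")
r.wait(.5)
s=r.snapshot("side");im=s["frame"][:,:,::-1];s=r.snapshot("top");it=s["frame"][:,:,::-1]
cv2.imwrite("pics/end.png",np.hstack([cv2.resize(i,(400,500),interpolation=cv2.INTER_CUBIC) for i in(im[106:256,234:354],it[145:295,95:215])]))
E
```

```text
0.002 [-4.8  0.9  3.1] z 5.4 ax -1.1
open 11.67 [0.4633 0.2465 0.2823] [180. -45.   7.] [ 0.7 -0.1 -0.1] [-0.08  0.42 -0.02] 0.0881
back 12.82 [0.3583 0.2336 0.3873] [179.9 -44.9   7. ] [ 0.2 -0.4 -0.8] [-0.08  0.43 -0.05] 0.0879
```

View pics/end.png

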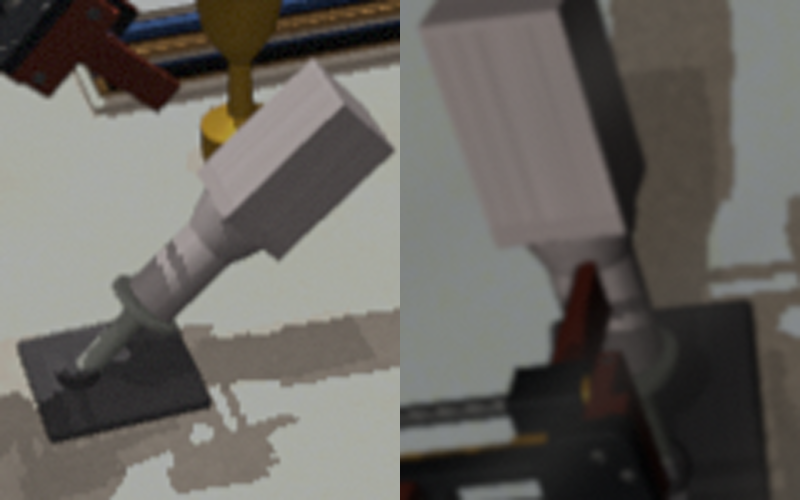

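The bottle hangs with a slight droop and the mouth is in the collar. One close-up and a stillness check before handing in.

```bash
python3 - <<'E'
from h import *
A=r.snapshot("side")["frame"]; r.wait(1.5); s=r.snapshot("side");B=s["frame"]
print("max diff on bottle",cv2.absdiff(cv2.GaussianBlur(A,(5,5),0),cv2.GaussianBlur(B,(5,5),0))[115:215,255:355].max())
im=cv2.resize(B[160:215,255:325,::-1],None,fx=10,fy=10,interpolation=cv2.INTER_CUBIC)
cv2.imwrite("pics/col.png",cv2.convertScaleAbs(im,alpha=1.4)); st()
E
```

```text
max diff on bottle 4
 15.02 [0.358  0.2335 0.3883] [180. -45.   7.] [0.3 0.3 0.8] [-0.07  0.43  0.03] 0.0874
```

View pics/col.png

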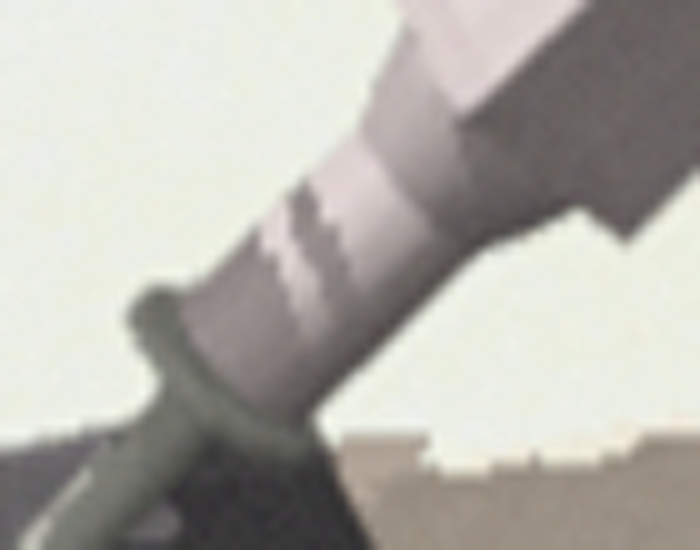

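No gap shows between rim and collar (close-up, rim from (185,300) to (300,410)), and the bottle is still. Handing in.

```bash
python3 -c "
from station import r
r.hand_in()"
```

```text
the job is handed in; nothing more can be done
```

The square bottle is hanging neck-down on the slim left-hand peg with its mouth against the collar. I handed the job in at about 15 s of the 43 s allowed.

- **How it was done:** I found the bottle and peg by fitting their known shapes to the top and side images. I gripped the body across its width, tilted it 45°, and slid it down the peg axis. Then I rested its weight on the peg, let go, and backed off 150 mm.
- **Seating:** Nothing touched on the way in. Axial force rose to 10 N right at the expected home depth.
- **After release:** The bottle drooped slightly, because its neck is 12 mm wider inside than the peg. The side close-up shows no gap between rim and collar, though it can only resolve about 1–2 mm.
- **Stillness:** The bottle did not move over a 1.5 s check, and the wrist force was near zero with the gripper clear of everything.

No check failed. The largest mismatch was one bottle corner, 2.4 px off in the image fit.

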